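# Unclip the wire-guide cassette from the reel stand

## Task

The guide cassette of the blue reel stand has to come out: lift the yellow wire spool up off the stand's spindle and stand it upright on its end in the white crate, letting go of it there. Then squeeze the cassette's two red side catches together, draw the cassette straight up out of its socket and finish while still holding it level and still by the squeezed catches, about 10 cm above where it sat. Do not let the spool fall from a height, and leave the other things on the bench where they are.

Things in the scene. Friction and masses are not known exactly. Their poses are not given: they have to be found in the camera images.
- stand: Blue reel stand, fixed to the bench: base plate 170 x 100 x 12 mm (x by y); origin at the centre of its underside, on the bench, z up. The spindle stands at x = -45 mm, y = 0. The cassette's socket is at x = +35 mm, y = 0: blue walls up to 36 mm above the bench, 64 mm wide along y, 59 mm long along x.
- spindle_tip (a point): Top of the stand's steel spindle, on its axis, 102 mm above the bench. The spindle is 12 mm across and stands on a steel shoulder 20 mm across, whose top, 48 mm above the bench, carries the spool. Axes as the stand's.
- spool_mid (a point): Centre (half-way up, on the axis) of the spool to take off: black, yellow winding and top mark, 60 mm across, 46 mm high, bore 16 mm (its z), about 180 g. On the spindle its centre is 71 mm above the bench; raise it by over 54 mm to clear the tip. It overhangs the cassette's black nose. Fingers have room beside it along the stand's y; the cassette stands on its +x side.
- crate: White slatted crate, fixed, 150 mm (x) x 190 mm (y) outside and 34 mm high, open at the top, walls and floor 5 mm thick; origin at the centre of its underside on the bench. Inner floor 5 mm above the bench: the spool's centre is 28 mm above the bench when it stands there.
- cassette_grip (a point): Point midway between the cassette's two red catch plates, 62 mm above the bench when seated; axes then as the stand's. White block 44 x 36 mm (x, y), from 50 mm below to 12 mm above this point, about 145 g, black nose towards -x. A catch plate on each y side, 20 mm wide (x), from 20 mm below to 14 mm above this point: 56 mm over both at rest, 44 mm when fully pressed.
- catch_left (a joint): Catch on the cassette's +y side: 0 at rest, grows as it is pressed in towards the cassette (m), stop at 0.006. Its barb lies under a ledge of the socket and holds the cassette down until pressed in by 0.004. Spring: 1.8 N at rest to 7.2 N fully in; it springs back when let go.
- catch_right (a joint): The same catch on the cassette's -y side, pressed towards +y.
- spare_spool_mid (a point): Bystander: centre of a like spool wound with blue wire and marked blue on top, standing on the bench, 60 mm across, 46 mm high.
- jar: Bystander: glass jar with a metal cap, 48 mm across, 55 mm high; origin under its centre.
- tape: Bystander: grey tape roll lying flat, 84 mm across, 25 mm high; origin under its centre.
- screwdriver: Bystander: screwdriver lying on the bench along its x.
- offcut: Bystander: wooden offcut 120 x 50 x 22 mm; origin under its centre.
- socket_box: Bystander: orange wall box, 75 x 75 x 40 mm, open at the top; origin under its centre.
Not all that is in view belongs to the job. There is more than one size of the part that bears spool_mid; the job needs the largest.

How it is judged:
On the way, in this order (a step that is already met when the one before it is completed fails the run):
1. the yellow spool stands in the white crate, let go (x of spool_mid in the frame of crate between -0.05 and 0.05 m and y of spool_mid in the frame of crate between -0.07 and 0.07 m and z of spool_mid in the frame of crate below 0.036 m and angle between the z axis of spool_mid and the z axis of crate, either way round below 0.2 rad and contact force between spool and the fingers below 0.1 N), for 0.2 s.
2. both catches are squeezed in while the cassette still sits in its socket (value of joint each of catch_left, catch_right above 0.004 m and z of cassette_grip in the frame of stand below 0.07 m), for 0.1 s.
At the end, for the whole second after the job is handed in: Yellow spool upright (0.2 rad) on the crate floor, not held. Cassette in the fingers, both catches pressed in over 4 mm, pinch point 70 to 160 mm above its seated height, level within 0.3 rad, under 30 mm/s, touching neither stand nor crate (all of step 1 and value of joint each of catch_left, catch_right above 0.004 m and z of cassette_grip in the frame of stand between 0.132 and 0.222 m and angle between cassette_grip's own z axis and vertical below 0.3 rad and contact force between cassette and the fingers above 3 N and contact force between cassette and stand below 0.1 N and contact force between cassette and crate below 0.1 N and linear speed of cassette below 0.03 m/s); the arm keeps its last pose, push and grip.
It fails at once if a bystander is moved more than 30 mm (distance of any of spare_spool_mid, jar, tape, screwdriver, offcut, socket_box from where it was at the start of the episode above 0.03 m).
It fails at once if the spool is let go in mid-air, more than 40 mm above where it stands in the crate (height (world z) of spool_mid above 0.068 m and horizontal distance between spool_mid and cassette_grip above 0.11 m and contact force between spool and anything else below 0.01 N).
It also fails if it takes over 61 s, if anything falls off the work surface, if the arm or the gripper's body presses on something with over 40 N, if the wrist force passes 120 N, or if a joint passes its speed limit or range.

## Robot

A 7-joint arm with a two-finger parallel gripper is mounted at the origin on the work surface. World frame = base frame: x ahead of the robot, y to its left, z up, the work surface at z = 0. Lengths are in m, angles in rad, forces in N, time in s.
With the tool pointing down it reaches from about 0.425 to 0.95 m from the base axis. Payload 4.7 kg.
Tool frame: the origin (TCP) lies on the centre line of the jaws, within the pads' length; the fingertips stand 14 mm ahead of it and the grasp point (between the pads) lies 5 mm behind it; x points along the fingers, y is the direction in which the jaws open and shut, and the axes are right-handed (so a half turn about x gives the same grasp; the last joint's range is limited). The gripper opens to 87 mm and grips with 3 to 60 N. Pads are 19 mm wide; open, the fingers measure 117 mm over their backs; the gripper's body (75 mm by 190 mm) begins 51 mm behind the grasp point.
Start: joints at [1.283, 0.469, -0.049, 1.532, 0.024, 1.141, -0.082], TCP at [0.173, -0.653, 0.237] pointing down, gripper open.
Joint ranges: [-2.59, 2.59], [-0.33, 1.99], [-1.39, 1.29], [0.1, 2.45], [-1.04, 4.18], [0.21, 1.99], [-2.66, 2.66]. Speed limits (rad/s): [2.57, 2.57, 3.14, 3.14, 3.14, 3.14, 3.14].

## Interface

Orientations are given as a 3x3 rotation matrix whose columns are the frame's x, y, z axes.
In Python, from station import robot gives the robot as it stands.
- The arm moves only by the shell command python3 -m inch 'ROWS' [FORCE]. ROWS is JSON, a list of rows, each a list of 3 entries, a list of its own where there are three numbers: the shift along the world's x, y, z in units of 40 mm (1.0 is 40 mm), then the turn about the world's z in rad, then the opening, from 0 (shut) to 1 (fully open). A call has 1 to 12 rows; each row shifts and turns the commanded pose from where the row before left it; what a row does not reach is not made up. A row lasts 1/8 s, in which the tool goes at most 62.5 mm and 10.7 degrees, less where a joint would pass 70% of its speed; a pose out of reach is approached as far as the arm can. A call is refused whole if a number of a shift passes 1 or a number of a turn 0.188, either way. A call with a gripper value outside its range is refused whole. The fingers move at their own pace and stop on an object; FORCE is the grip in N (left out, the last holds). Time passes only in rows, so rows that do not move let the fingers close. It gives the time, the measured TCP pose, the force and the opening at its end, in the units of the state.
- robot.state(): the state, without advancing time (a new reading comes with each control period).
- robot.snapshot(name): name is "scene" or "top" or "wrist"; returns a dict with "color" (420x560x3 uint8, blue, green, red), "K" (3x3 intrinsics, pixels), "T" (4x4, takes a point from camera to world coordinates); the wrist camera has in their place "tool_from_camera" (4x4, takes a point from camera to tool coordinates, whose origin is the TCP and whose axes are the tool frame's). Camera axes: x right, y up, looking along -z (the intrinsics and any distortion apply to the point x, -y, -z); pixel columns grow to the right and rows downward; lengths in m; the calibration is good to about 2 mm. A picture is of the moment at which its call begins: read the wrist's pose just before it. There is no depth.
- robot.close_job(): hands the job in, once; it reports no verdict.
The state is a dict: "time": time; "qpos": joint angles; "joint_velocities": joint speeds; "effort": joint torques, N m; "eef_pos": TCP position; "tcp_rot": TCP orientation; "contact_force": force on the tool from outside, world axes, zero at the start; "torque": the same for the moment, N m; "width": finger opening in m.
Only numpy, scipy, OpenCV 4.12 (cv2) and the standard library are available. Lean on these libraries where they do the work, as an engineer would, in place of code of your own. Each camera call takes 0.05 s, during which the arm holds its last target.

## Working session

There is one attempt and no reset: what is moved stays moved. The work goes in short steps, Python scripts to look and compute and a shell command to move; the robot and the scene stay as the last step left them, time stands still between calls to the robot, and variables do not carry over. Pictures are saved under pics/ and viewed, and the job is handed in when it is done.

```bash
mkdir -p pics; ls
python3 - <<'E'
from station import robot
import cv2
s=robot.state(); print(s)
for n in ["scene","top","wrist"]:
    d=robot.snapshot(n); cv2.imwrite(f"pics/{n}0.png",d["color"]); print(n,{k:v for k,v in d.items() if k!="color"})
E
```

```text
pics
{'time': 0.0, 'qpos': array([ 1.28308402,  0.46948266, -0.04859655,  1.5336698 ,  0.02407388,
        1.14098793, -0.08229658]), 'joint_velocities': array([ 0.00052649,  0.0021782 , -0.00050814, -0.00016753,  0.00097396,
        0.00168176, -0.00020121]), 'effort': array([ 2.01988109e-04, -5.07983422e+01, -8.08238983e-02, -2.36160296e+01,
       -6.12811977e-02,  3.79443169e-02,  1.89473330e-04]), 'eef_pos': array([ 0.17263034, -0.65197194,  0.23548182]), 'tcp_rot': array([[-5.47128403e-04,  2.55956271e-01, -9.66688206e-01],
       [ 1.88557895e-03, -9.66686368e-01, -2.55956852e-01],
       [-9.99998073e-01, -1.96280820e-03,  4.62758117e-05]]), 'contact_force': array([-0.19333263, -0.00808506, -0.12498223]), 'torque': array([-0.0517842 , -0.03765645,  0.00057676]), 'width': 0.08695398592223995}
scene {'K': array([[493.16991824,   0.        , 274.63096546],
       [  0.        , 493.16991824, 202.56629298],
       [  0.        ,   0.        ,   1.        ]]), 'T': array([[ 0.70731244, -0.4194663 ,  0.5689966 ,  1.25914599],
       [ 0.70675581,  0.40330793, -0.58123914, -0.712406
[... 373 characters left out ...]
963076, -0.0261283 ,  0.00746015,  0.00291679],
       [ 0.00370037,  0.14109084,  0.98998974,  1.44769142],
       [ 0.        ,  0.        ,  0.        ,  1.        ]])}
wrist {'K': array([[320.73678318,   0.        , 282.62615116],
       [  0.        , 320.73678318, 209.88732801],
       [  0.        ,   0.        ,   1.        ]]), 'tool_from_camera': array([[ 1.43339125e-03,  3.06842874e-01, -9.51759106e-01,
        -1.49904201e-01],
       [ 9.99998845e-01,  4.19977714e-05,  1.51958232e-03,
         6.85036981e-04],
       [ 5.06244769e-04, -9.51760185e-01, -3.06842459e-01,
        -8.43750790e-02],
       [ 0.00000000e+00,  0.00000000e+00,  0.00000000e+00,
         1.00000000e+00]])}
```

View pics/scene0.png

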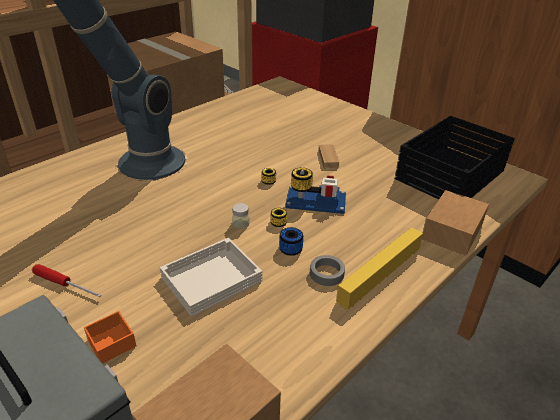

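View pics/top0.png

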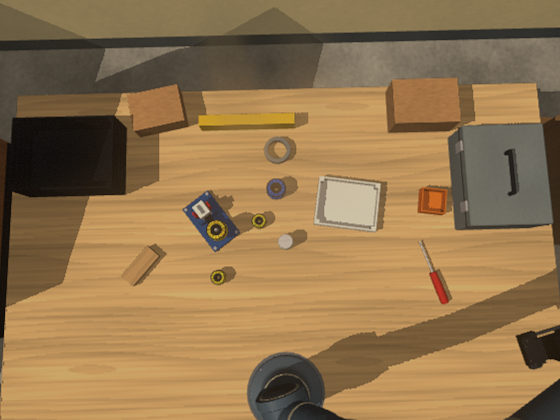

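View pics/wrist0.png

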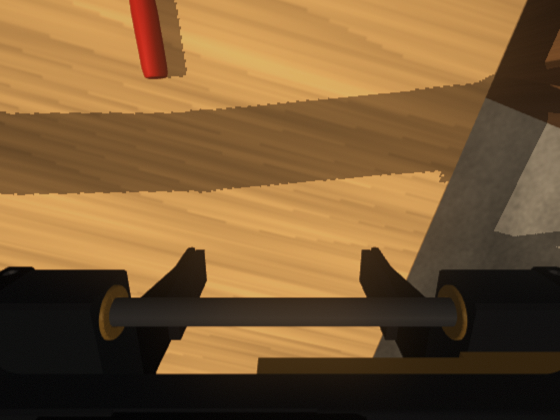

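Three yellow spools are visible in the top view: (216,230) on the stand and the largest, (259,221) small on the bench, and (218,277) small on the bench. The one on the blue stand fits. The white crate is at (348,204). I'll confirm with an enlarged crop and measure.

```bash
cat > h.py <<'E'
import numpy as np, cv2
def ray(d,u,v,T=None):
    K=d["K"]; T=d["T"] if T is None else T
    c=np.array([(u-K[0,2])/K[0,0],-(v-K[1,2])/K[1,1],-1.0])
    return T[:3,3],T[:3,:3]@c
def plane(d,u,v,z,T=None):
    o,r=ray(d,u,v,T); return o+r*(z-o[2])/r[2]
def proj(d,p,T=None):
    K=d["K"]; T=d["T"] if T is None else T
    c=T[:3,:3].T@(np.asarray(p)-T[:3,3]); return K[0,2]+K[0,0]*c[0]/-c[2], K[1,2]+K[1,1]*c[1]/c[2]
def wristT(s,d):
    T=np.eye(4);T[:3,:3]=s["tcp_rot"];T[:3,3]=s["eef_pos"];return T@d["tool_from_camera"]
def crop(im,x0,y0,x1,y1,k,f):
    cv2.imwrite(f,cv2.resize(im[y0:y1,x0:x1],None,fx=k,fy=k,interpolation=cv2.INTER_CUBIC))
E
python3 - <<'E'
from h import *
from station import robot
d=robot.snapshot("top"); im=d["color"]
crop(im,170,170,300,295,6,"pics/topc.png")
hsv=cv2.cvtColor(im,cv2.COLOR_BGR2HSV)
m=cv2.inRange(hsv,(105,110,40),(125,255,255)); m[:, :170]=0;m[:, 300:]=0;m[:180]=0;m[300:]=0
m2=cv2.morphologyEx(m,cv2.MORPH_CLOSE,np.ones((25,25)))
n,l,st,ce=cv2.connectedComponentsWithStats(m2)
for i in range(1,n):
  if st[i,4]>100:
    c=max(cv2.findContours((l==i).astype(np.uint8),0,2)[0],key=cv2.contourArea)
    b=cv2.boxPoints(cv2.minAreaRect(c)); print("blue",st[i],[plane(d,*p,.012)[:2].round(4) for p in b], plane(d,*b.mean(0),.012))
m=cv2.inRange(hsv,(22,150,120),(34,255,255)); m[:180]=0;m[300:]=0
n,l,st,ce=cv2.connectedComponentsWithStats(cv2.morphologyEx(m,cv2.MORPH_CLOSE,np.ones((5,5))))
for i in range(1,n):
  if st[i,4]>20:
    c=max(cv2.findContours((l==i).astype(np.uint8),0,2)[0],key=cv2.contourArea); r=cv2.minEnclosingCircle(c)
    print("yel",st[i],r,plane(d,*r[0],.094))
m=cv2.inRange(hsv,(0,0,140),(180,90,255)); m[:165]=0;m[245:]=0;m[:,:300]=0;m[:,400:]=0
c=max(cv2.findContours(m,0,2)[0],key=cv2.contourArea);R=cv2.minAreaRect(c);b=cv2.boxPoints(R)
P=[plane(d,*p,.034)[:2].round(4) for p in b];print("crate",R,P,np.mean(P,0))
E
```

```text
blue [186 199  20  37 248] [array([0.5775, 0.3023]), array([0.5887, 0.2598]), array([0.4768, 0.2286]), array([0.4659, 0.2707])] [0.52690861 0.26527597 0.012     ]
yel [252 214  14  15  90] ((258.5, 220.92857360839844), 7.0891852378845215) [0.50490214 0.06505234 0.094     ]
yel [207 220  18  19 155] ((215.38888549804688, 229.1481475830078), 9.16864013671875) [0.48405926 0.19149826 0.094     ]
yel [211 271  13  13  89] ((217.0, 277.0), 6.708303928375244) [0.34548257 0.18775227 0.094     ]
crate ((347.2615661621094, 203.40769958496094), (63.38174819946289, 49.365821838378906), 7.125016689300537) [array([ 0.4982, -0.098 ]), array([ 0.6506, -0.1225]), array([ 0.6207, -0.3166]), array([ 0.469 , -0.2892])] [ 0.559625 -0.206575]
```

View pics/topc.png

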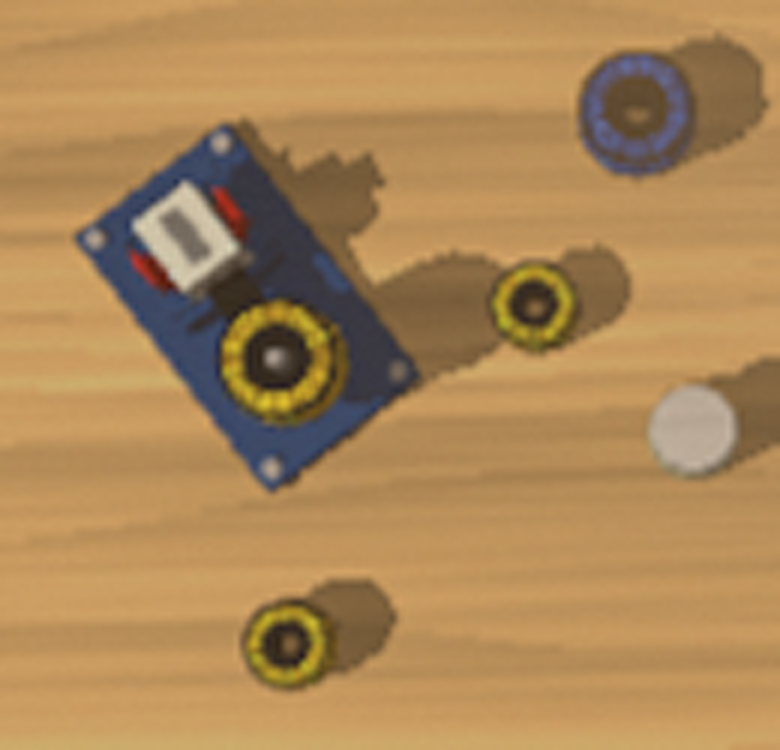

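The enlarged crop confirms the target: the largest yellow spool at crop (280,360) sits on the blue stand with the spindle tip showing in its bore. The two other yellow spools are clearly smaller. The cassette is at crop (187,235), with red catches on either side. Next I need the exact stand pose.

Run:
```python
from h import *
d={}
from station import robot
d=robot.snapshot("top"); e=robot.snapshot("scene")
f=lambda x,y:(170+(x+.5)/6-.5,170+(y+.5)/6-.5)
C=[plane(d,*f(*p),.012) for p in [(225,122),(77,238),(273,490),(420,377)]]
C=np.array(C);print(C.round(4)); print("len",[np.linalg.norm(C[i]-C[(i+1)%4]).round(4) for i in range(4)])
c=C.mean(0); ax=(C[0]+C[1]-C[2]-C[3]);yaw=np.arctan2(ax[1],ax[0]);print("centre",c,"yaw",yaw)
x=np.array([np.cos(yaw),np.sin(yaw)]);y=np.array([-x[1],x[0]])
print("spindle",c[:2]-.045*x,"cass",c[:2]+.035*x)
print("spindle tip ray",plane(d,*f(280,357),.102), "spool top", plane(d,*f(277,358),.094),"cass top",plane(d,*f(187,236),.074))
for p,z in [((213,213),.07),((152,272),.07)]: pass
print("red catches mid", (plane(d,*f(233,207),.076)+plane(d,*f(148,275),.076))/2)
cs=np.r_[c[:2]+.035*x,.062];sp=np.r_[c[:2]-.045*x,.102]
print("scene proj",proj(e,cs),proj(e,sp))
im=e["color"];crop(im,230,130,370,270,5,"pics/scenec.png")
s=robot.state();print(s["time"])
# needed jaw yaw: tool y along stand y
ty=s["tcp_rot"][:2,1];print("tool y ang",np.arctan2(ty[1],ty[0]),"stand y ang",np.arctan2(y[1],y[0]))
```

```text
[[0.6167 0.2282 0.012 ]
 [0.5575 0.3053 0.012 ]
 [0.4241 0.2043 0.012 ]
 [0.4803 0.1281 0.012 ]]
len [np.float64(0.0972), np.float64(0.1673), np.float64(0.0947), np.float64(0.1692)]
centre [0.51965113 0.216456   0.012     ] yaw 0.6403243239437508
spindle [0.48356554 0.1895705 ] cass [0.5477177  0.23736695]
spindle tip ray [0.48336473 0.187882   0.102     ] spool top [0.48373226 0.19044538 0.094     ] cass top [0.54789639 0.23755039 0.074     ]
red catches mid [0.54507684 0.23543945 0.076     ]
scene proj (np.float64(329.6909570407074), np.float64(183.8548279922167)) (np.float64(302.4174001487961), np.float64(169.4256339719706))
0.3
tool y ang -1.3119531707613064 stand y ang 2.211120650738647
```

View pics/scenec.png

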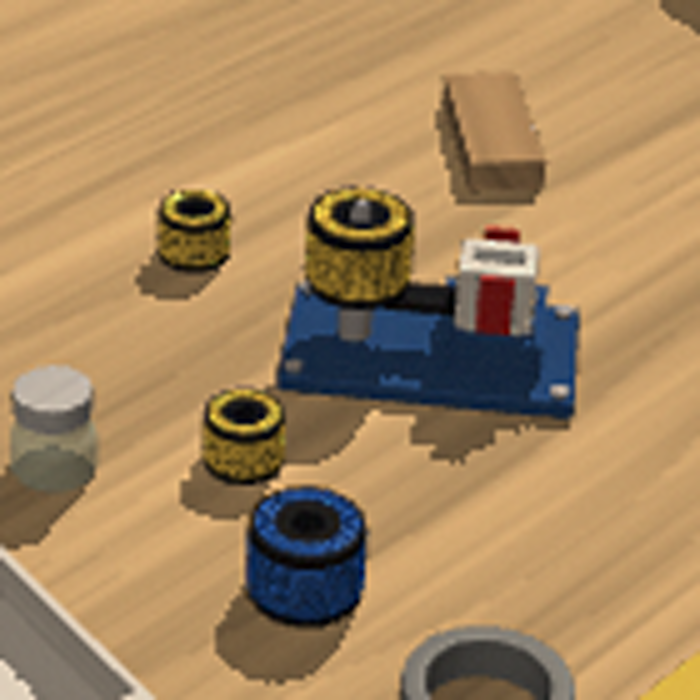

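All measurements agree to about 2 mm (spindle, spool, cassette, scene reprojection). The plan is to swing out and across at height, then look with the wrist camera above the spool.

```bash
python3 -m inch '[[[0.9,0.7,0],0.042,1],[[0.9,0.7,0],0.042,1],[[0.9,0.7,0],0.042,1],[[0.9,0.7,0],0.042,1],[[0.9,0.7,0],0.042,1],[[0.9,0.7,0],0.042,1],[[0.9,0.7,0],0.042,1],[[0.9,0.7,0],0.042,1],[[0.9,0.7,0],0.042,1]]' 25
```

```text
time: 1.42
eef_pos: [0.4978, -0.3996, 0.2366]
tcp_rot: [[0.0, 0.596, -0.803], [-0.0, -0.803, -0.596], [-1.0, 0.0, 0.0]]
contact_force: [-0.2, -0.2, 0.1]
width: 0.0872
```

```bash
python3 -m inch '[[[0,1,0],0,1],[[0,1,0],0,1],[[0,1,0],0,1],[[0,1,0],0,1],[[0,1,0],0,1],[[0,1,0],0,1],[[0,1,0],0,1],[[0,1,0],0,1],[[0,1,0],0,1],[[0,1,0],0,1],[[0,1,0],0,1],[[0,1,0],0,1]]'
```

```text
time: 2.92
eef_pos: [0.4967, 0.0806, 0.2368]
tcp_rot: [[0.001, 0.594, -0.804], [-0.0, -0.804, -0.594], [-1.0, 0.001, -0.0]]
contact_force: [1.2, -0.4, 0.5]
width: 0.0872
```

```bash
python3 -m inch '[[[-0.1,0.91,0],0,1],[[-0.1,0.91,0],0,1],[[-0.12,0.91,0],0,1],[[0,0,0],0,1]]'
python3 - <<'E'
from h import *
from station import robot
s=robot.state();d=robot.snapshot("wrist");cv2.imwrite("pics/w1.png",d["color"]);T=wristT(s,d)
np.savez("w1.npz",T=T,K=d["K"]);print(s["eef_pos"])
print([np.round(proj(d,p,T),1) for p in [(.4837,.1895,.102),(.4837,.1895,.094),(.5477,.2374,.074)]])
E
```

```text
time: 3.42
eef_pos: [0.4831, 0.192, 0.2369]
tcp_rot: [[0.0, 0.599, -0.8], [0.002, -0.8, -0.599], [-1.0, -0.001, -0.001]]
contact_force: [-0.5, -0.5, 0.1]
width: 0.0869
[0.48305149 0.19202315 0.23688843]
[array([285.4, 203.4]), array([285.3, 201. ]), array([285.4, 112.8])]
```

View pics/w1.png

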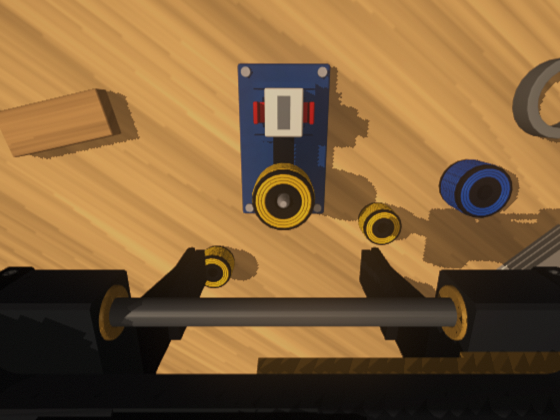

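The wrist view shows the stand aligned with the jaws, with the spindle tip at (284,201) against a prediction of (285,203), and the cassette at (284,113). The small spool at (216,267) lies beyond the left finger, so I'll check its clearance.

Run:
```python
from h import *
z=np.load("w1.npz");d={"K":z["K"],"T":z["T"]}
print("tip",plane(d,284,201,.102),"cass top",plane(d,283.5,112,.074))
for p in [(216,267),(380,222)]: print("small",plane(d,*p,.035))
im=cv2.imread("pics/w1.png");hsv=cv2.cvtColor(im,cv2.COLOR_BGR2HSV)
m=cv2.inRange(hsv,(170,150,90),(180,255,255))|cv2.inRange(hsv,(0,170,90),(6,255,255));m[:, :230]=0;m[:, 340:]=0;m[:80]=0;m[150:]=0
n,l,st,ce=cv2.connectedComponentsWithStats(m);print(st[1:],ce[1:].round(1))
t=np.array([0.599,-0.80,0])
for q in range(1,n):
  if st[q,4]>20: print("catch",plane(d,*ce[q],.076))
```

```text
tip [0.48477138 0.19191259 0.102     ] cass top [0.54716853 0.23924727 0.074     ]
small [0.35223924 0.19632185 0.035     ]
small [0.51596721 0.07538151 0.035     ]
[[253 102   5  22 104]
 [260 102   4  20  80]
 [304 103   4  19  58]
 [309 102   5  23 110]] [[255.  112.2]
 [261.5 111.5]
 [305.  111.8]
 [311.  112.7]]
catch [0.53126921 0.26032101 0.076     ]
catch [0.53533101 0.25585891 0.076     ]
catch [0.55925668 0.22336287 0.076     ]
catch [0.56198275 0.21845188 0.076     ]
```

```bash
python3 -m inch '[[[0.02,-0.03,-0.8],0,1],[[0,0,-0.8],0,1],[[0,0,-0.8],0,1],[[0,0,-0.8],0,1],[[0,0,-0.6],0,1],[[0,0,-0.38],0,1],[[0,0,0],0,1]]'
```

```text
time: 4.35
eef_pos: [0.4845, 0.1863, 0.0686]
tcp_rot: [[-0.002, 0.594, -0.805], [-0.001, -0.805, -0.594], [-1.0, -0.0, 0.002]]
contact_force: [0.5, 0.3, 1.1]
width: 0.087
```

```bash
python3 -m inch '[[[0,0,0],0,0.8],[[0,0,0],0,0.7],[[0,0,0],0,0.5],[[0,0,0],0,0.5],[[0,0,0],0,0.5],[[0,0,0],0,0.5]]' 20
```

```text
time: 5.1
eef_pos: [0.4841, 0.1899, 0.0701]
tcp_rot: [[0.0, 0.596, -0.803], [0.003, -0.803, -0.596], [-1.0, -0.002, -0.002]]
contact_force: [-2.1, 3.5, 2.5]
width: 0.0598
```

```bash
python3 -m inch '[[[-0.01,0.02,0.1],0,0.5],[[0,0,0.3],0,0.5],[[0,0,0.4],0,0.5],[[0,0,0.5],0,0.5],[[0,0,0.6],0,0.5],[[0,0,0.4],0,0.5],[[0,0,0],0,0.5]]'
python3 - <<'E'
from h import *
from station import robot
d=robot.snapshot("scene");crop(d["color"],230,90,370,230,5,"pics/s2.png")
E
```

```text
time: 5.98
eef_pos: [0.4852, 0.1879, 0.1624]
tcp_rot: [[0.002, 0.594, -0.805], [-0.0, -0.805, -0.594], [-1.0, 0.002, -0.002]]
contact_force: [-0.7, -0.5, -3.1]
width: 0.0597
```

View pics/s2.png

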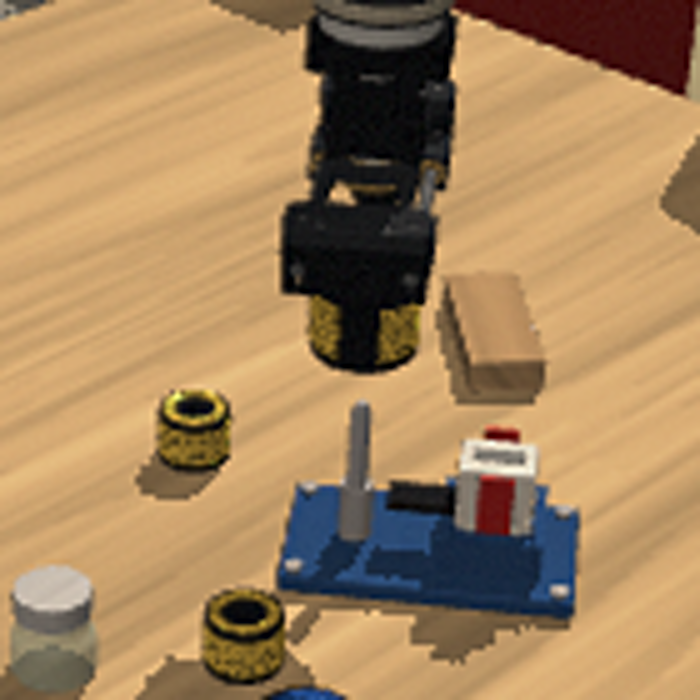

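The spool at crop (365,330) hangs level in the jaws and clear of the bare spindle. Carrying it to the crate.

```bash
python3 -m inch '[[[0.155,-0.82,0],-0.066,0.5],[[0.155,-0.82,0],-0.066,0.5],[[0.155,-0.82,0],-0.066,0.5],[[0.155,-0.82,0],-0.066,0.5],[[0.155,-0.82,0],-0.066,0.5],[[0.155,-0.82,0],-0.066,0.5],[[0.155,-0.82,0],-0.066,0.5],[[0.155,-0.82,0],-0.066,0.5],[[0.155,-0.82,0],-0.066,0.5],[[0.155,-0.82,0],-0.066,0.5],[[0.155,-0.82,0],-0.066,0.5],[[0.155,-0.82,0],-0.066,0.5]]'
```

```text
time: 7.52
eef_pos: [0.5592, -0.2076, 0.1613]
tcp_rot: [[0.0, -0.159, -0.987], [-0.0, -0.987, 0.159], [-1.0, 0.0, -0.0]]
contact_force: [0.2, -0.2, -1.3]
width: 0.0597
```

```bash
python3 -m inch '[[[0,0,0],0,0.5],[[0,0,0],0,0.5]]'
python3 - <<'E'
from h import *
from station import robot
s=robot.state();d=robot.snapshot("wrist");cv2.imwrite("pics/w3.png",d["color"]);T=wristT(s,d);print(s["eef_pos"],s["contact_force"])
d2=robot.snapshot("top");cv2.imwrite("pics/t3.png",cv2.resize(d2["color"][150:270,280:420],None,fx=5,fy=5))
print(proj(d,(.56,-.207,.005),T))
E
```

```text
time: 7.78
eef_pos: [0.5589, -0.2052, 0.1612]
tcp_rot: [[-0.0, -0.155, -0.988], [0.001, -0.988, 0.155], [-1.0, -0.001, 0.0]]
contact_force: [0.8, 0.2, -2.4]
width: 0.0601
[ 0.55889337 -0.20524757  0.16115445] [ 0.75730393  0.19420866 -2.42085816]
(np.float64(283.8991533891262), np.float64(194.86612505271378))
```

View pics/w3.png

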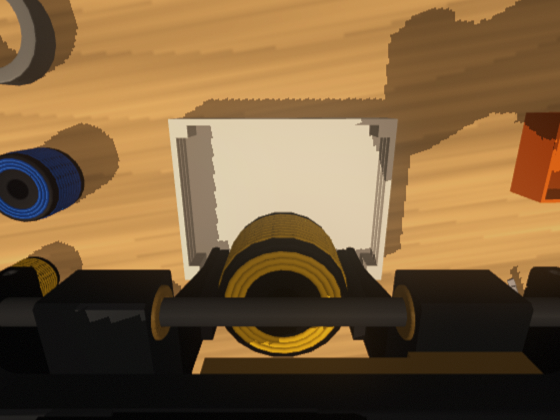

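View pics/t3.png

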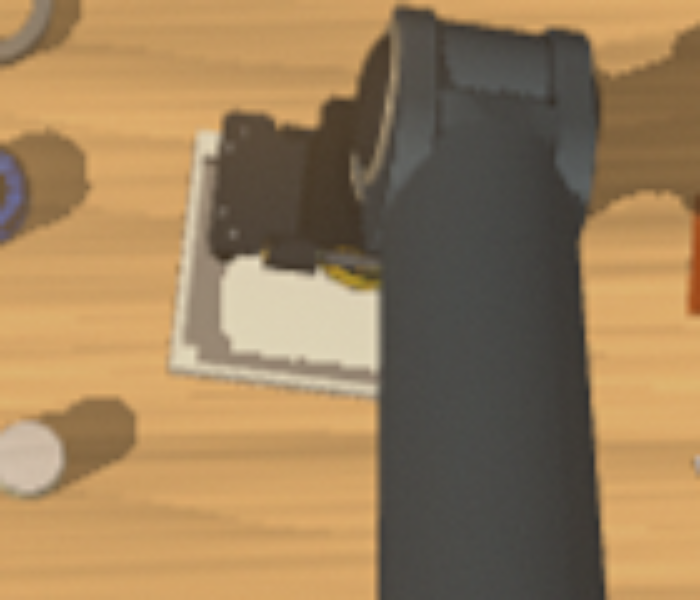

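The crate is centred in the wrist view (left edge 170, right edge 397, jaws at 283) and its sides run parallel to the jaws. Lowering the spool.

```bash
python3 -m inch '[[[0,0,-0.7],0,0.5],[[0,0,-0.8],0,0.5],[[0,0,-0.8],0,0.5],[[0,0,-0.6],0,0.5],[[0,0,-0.25],0,0.5],[[0,0,-0.1],0,0.5],[[0,0,0],0,0.5],[[0,0,0],0,0.5]]'
```

```text
time: 8.88
eef_pos: [0.5595, -0.2055, 0.0324]
tcp_rot: [[0.002, -0.155, -0.988], [-0.001, -0.988, 0.155], [-1.0, 0.0, -0.002]]
contact_force: [-0.1, 0.9, -1.5]
width: 0.0596
```

```bash
python3 -m inch '[[[0,0,-0.06],0,0.5],[[0,0,-0.04],0,0.5],[[0,0,0],0,0.5]]'; python3 -m inch '[[[0,0,-0.03],0,0.5],[[0,0,0],0,0.5]]'
```

```text
time: 9.25
eef_pos: [0.5588, -0.2053, 0.0273]
tcp_rot: [[-0.0, -0.155, -0.988], [-0.0, -0.988, 0.155], [-1.0, 0.0, 0.0]]
contact_force: [0.0, -0.4, -1.4]
width: 0.0597
time: 9.5
eef_pos: [0.5588, -0.2054, 0.0272]
tcp_rot: [[-0.0, -0.155, -0.988], [-0.0, -0.988, 0.155], [-1.0, 0.0, 0.0]]
contact_force: [-3.0, 0.1, 5.5]
width: 0.0597
```

Contact at the expected height (5.5 N). Opening and backing off upward.

```bash
python3 -m inch '[[[0,0,0],0,0.8],[[0,0,0],0,0.85],[[0,0,0],0,0.85],[[0,0,0],0,0.85]]'; python3 -m inch '[[[0,0,0.3],0,0.85],[[0,0,0.6],0,0.85],[[0,0,0.9],0,0.85],[[0,0,0.9],0,0.85],[[0,0,0.9],0,0.85],[[0,0,0.9],0,0.85]]'
python3 - <<'E'
from h import *
from station import robot
d=robot.snapshot("scene");crop(d["color"],140,180,300,320,5,"pics/s4.png")
E
```

```text
time: 10.0
eef_pos: [0.5588, -0.2053, 0.0261]
tcp_rot: [[-0.0, -0.155, -0.988], [-0.0, -0.988, 0.155], [-1.0, 0.0, 0.0]]
contact_force: [-0.4, 0.9, -0.1]
width: 0.0735
time: 10.75
eef_pos: [0.5587, -0.2053, 0.2084]
tcp_rot: [[0.001, -0.154, -0.988], [-0.0, -0.988, 0.154], [-1.0, 0.0, -0.001]]
contact_force: [0.8, 0.1, -0.4]
width: 0.074
```

View pics/s4.png

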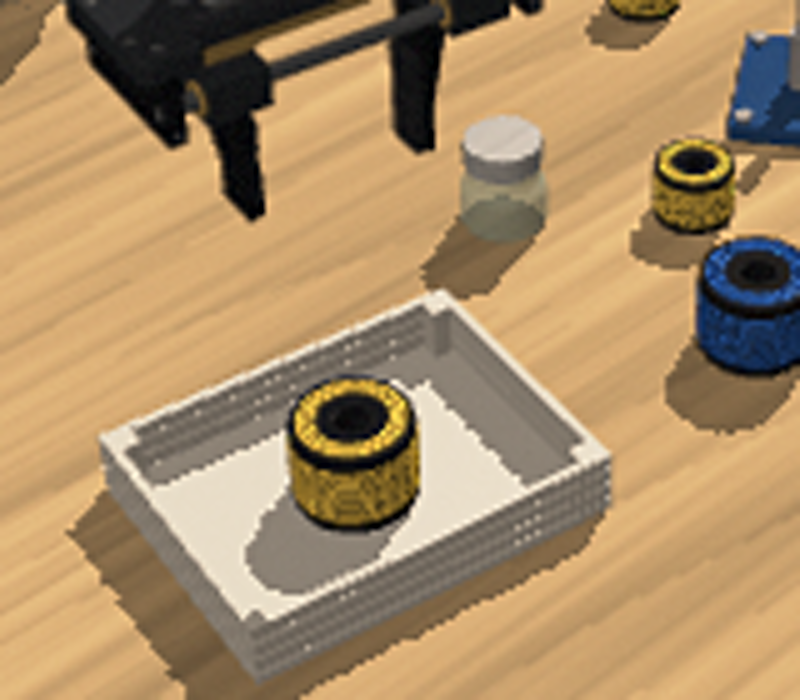

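The spool stands upright in the crate at crop (353,450), released. Now to the cassette.

```bash
python3 -m inch '[[[-0.025,0.92,0],0.066,0.9],[[-0.025,0.92,0],0.066,0.9],[[-0.025,0.92,0],0.066,0.9],[[-0.025,0.92,0],0.066,0.9],[[-0.025,0.92,0],0.066,0.9],[[-0.025,0.92,0],0.066,0.9],[[-0.025,0.92,0],0.066,0.9],[[-0.025,0.92,0],0.066,0.9],[[-0.025,0.92,0],0.066,0.9],[[-0.025,0.92,0],0.066,0.9],[[-0.025,0.92,0],0.066,0.9],[[-0.025,0.92,0],0.066,0.9]]'
```

```text
time: 12.3
eef_pos: [0.5456, 0.2384, 0.2063]
tcp_rot: [[-0.0, 0.598, -0.801], [0.0, -0.801, -0.598], [-1.0, -0.0, 0.0]]
contact_force: [0.7, -0.7, -0.3]
width: 0.0784
```

```bash
python3 -m inch '[[[0,0,0],0,0.9],[[0,0,0],0,0.9]]'
python3 - <<'E'
from h import *
from station import robot
s=robot.state();d=robot.snapshot("wrist");cv2.imwrite("pics/w5.png",d["color"]);T=wristT(s,d);print(s["eef_pos"],s["contact_force"])
np.savez("w5.npz",T=T,K=d["K"])
print(proj(d,(.547,.238,.074),T),proj(d,(.484,.190,.102),T),s["qpos"])
E
```

```text
time: 12.55
eef_pos: [0.5462, 0.236, 0.206]
tcp_rot: [[-0.001, 0.595, -0.804], [-0.001, -0.804, -0.595], [-1.0, 0.001, 0.001]]
contact_force: [-0.3, 0.6, 0.5]
width: 0.0781
[0.54623643 0.23599071 0.20595855] [-0.29782039  0.62214475  0.50266525]
(np.float64(281.26393432370674), np.float64(201.05486822114827)) (np.float64(282.4669335520031), np.float64(293.475377563061)) [-0.07354645  0.42084836 -0.53721037  1.74087284  0.24441133  1.04777677
 -1.62917533]
```

View pics/w5.png

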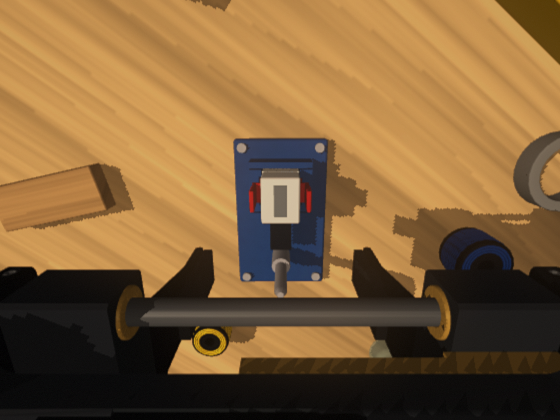

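The cassette top is at (280,200) against a prediction of (281,201), and the red catches lie inside the jaw line. Descending.

```bash
python3 -m inch '[[[0.02,0.04,-0.7],0,0.9],[[0,0,-0.8],0,0.9],[[0,0,-0.8],0,0.9],[[0,0,-0.7],0,0.9],[[0,0,-0.5],0,0.9],[[0,0,-0.2],0,0.9],[[0,0,0],0,0.9],[[0,0,0],0,0.9]]'
python3 - <<'E'
from h import *
from station import robot
s=robot.state();d=robot.snapshot("wrist");cv2.imwrite("pics/w6.png",d["color"]);T=wristT(s,d);print(s["eef_pos"],s["contact_force"])
d=robot.snapshot("scene");crop(d["color"],270,120,390,230,6,"pics/s6.png")
E
```

```text
time: 13.6
eef_pos: [0.5483, 0.2383, 0.0592]
tcp_rot: [[0.002, 0.595, -0.804], [0.001, -0.804, -0.595], [-1.0, 0.0, -0.002]]
contact_force: [0.6, -0.8, -0.2]
width: 0.0786
[0.5482785  0.23827159 0.05922392] [ 0.57925544 -0.8496712  -0.19813454]
```

View pics/w6.png

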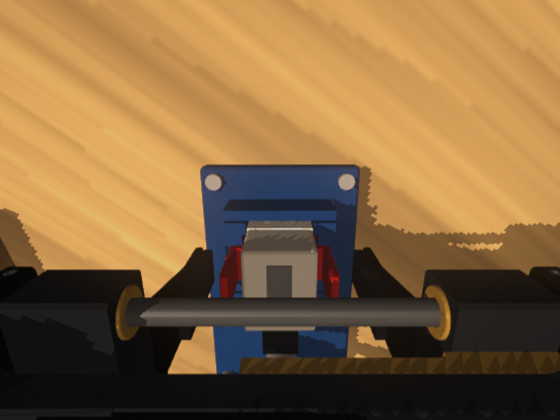

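View pics/s6.png

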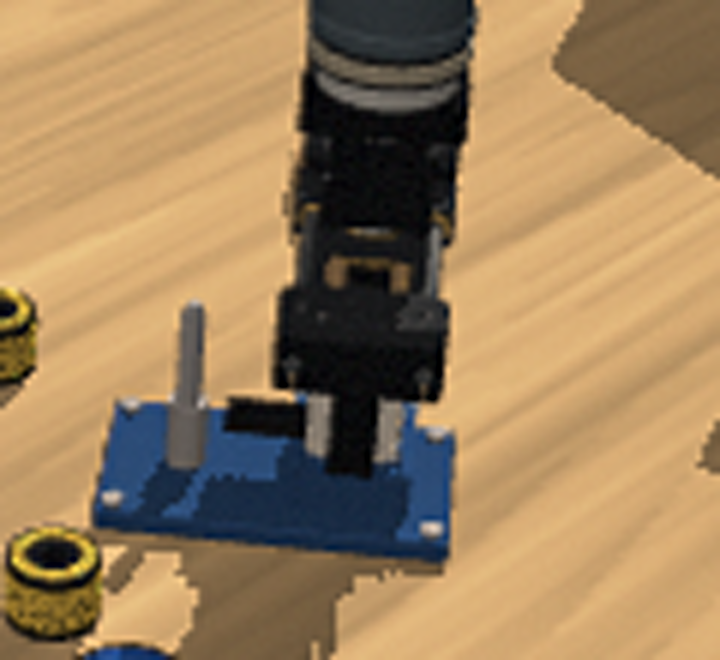

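The fingers flank the plates centred to about 1 mm, and in the scene crop the finger covers the red plate. Squeezing now.

```bash
python3 -m inch '[[[0,0,0],0,0.7],[[0,0,0],0,0.6],[[0,0,0],0,0.5],[[0,0,0],0,0.35],[[0,0,0],0,0.35],[[0,0,0],0,0.35],[[0,0,0],0,0.35],[[0,0,0],0,0.35]]' 25
```

```text
time: 14.7
eef_pos: [0.5474, 0.2385, 0.0587]
tcp_rot: [[0.0, 0.595, -0.804], [0.001, -0.804, -0.595], [-1.0, -0.0, -0.0]]
contact_force: [-1.9, 0.9, 5.5]
width: 0.0417
```

Run:
```python
from h import *
from station import robot
s=robot.state();print(s["width"],s["contact_force"],s["torque"])
d=robot.snapshot("wrist");crop(d["color"],170,150,390,315,3.5,"pics/w7.png")
d=robot.snapshot("scene");crop(d["color"],290,150,370,220,8,"pics/s7.png")
print(robot.state()["width"])
```

```text
0.04169475819296853 [-1.87870667  0.87268618  5.53774554] [ 0.11071672  0.50568239 -0.04263389]
0.04206754203792885
```

View pics/w7.png

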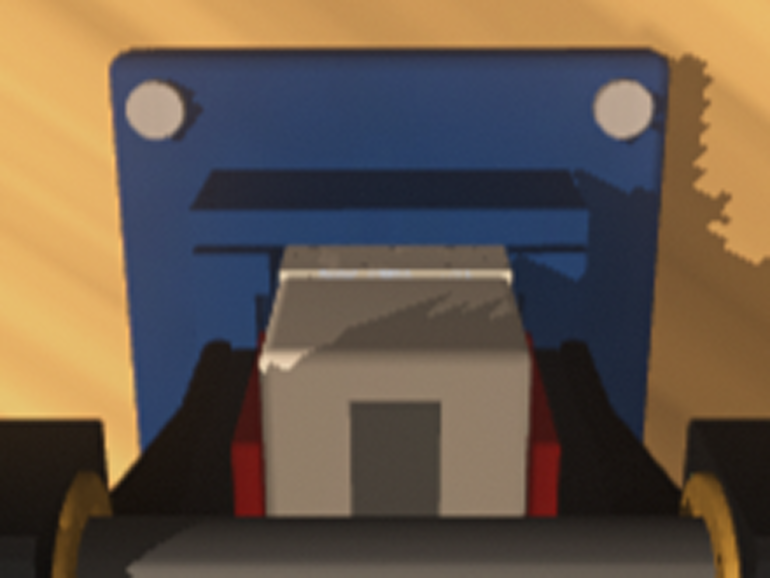

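View pics/s7.png

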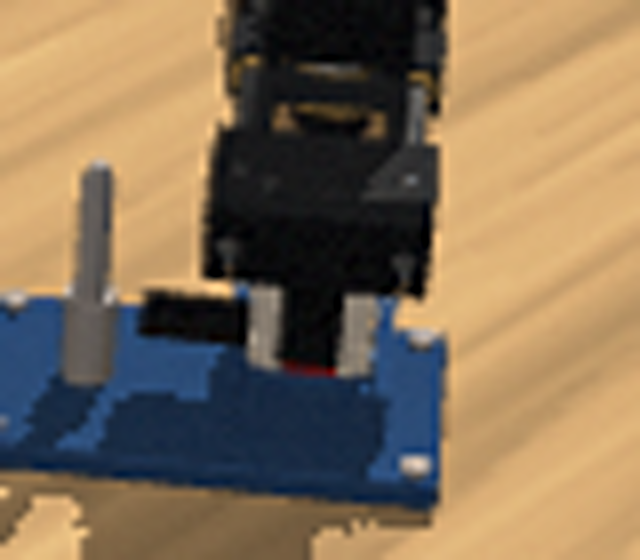

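Both catches are pressed evenly: 327 px over the plates against 265 px for the 36 mm block is about 44 mm, which is fully in. The width reading of 42 mm is slightly low, presumably soft contact. Drawing the cassette straight up, starting slowly.

```bash
python3 -m inch '[[[0,0,0.1],0,0.35],[[0,0,0.1],0,0.35],[[0,0,0.1],0,0.35],[[0,0,0],0,0.35]]'
```

```text
time: 15.3
eef_pos: [0.5476, 0.2379, 0.0704]
tcp_rot: [[0.0, 0.595, -0.804], [0.0, -0.804, -0.595], [-1.0, 0.0, -0.0]]
contact_force: [-1.3, 1.3, -0.7]
width: 0.0421
```

```bash
python3 -m inch '[[[0,0,0.2],0,0.35],[[0,0,0.3],0,0.35],[[0,0,0.3],0,0.35],[[0,0,0.4],0,0.35],[[0,0,0.4],0,0.35],[[0,0,0.3],0,0.35],[[0,0,0.2],0,0.35],[[0,0,0.1],0,0.35],[[0,0,0],0,0.35],[[0,0,0],0,0.35],[[0,0,0],0,0.35],[[0,0,0],0,0.35]]'
python3 - <<'E'
from h import *
from station import robot
s=robot.state();print(s["width"],s["contact_force"],abs(s["joint_velocities"]).max())
d=robot.snapshot("wrist");crop(d["color"],170,150,390,315,3.5,"pics/w8.png")
d=robot.snapshot("scene");cv2.imwrite("pics/s8full.png",d["color"]);crop(d["color"],270,110,390,220,6,"pics/s8.png")
E
```

```text
time: 16.8
eef_pos: [0.5475, 0.2378, 0.1579]
tcp_rot: [[-0.0, 0.595, -0.804], [-0.0, -0.804, -0.595], [-1.0, -0.0, 0.0]]
contact_force: [0.8, 0.0, -1.4]
width: 0.0419
0.041887152972774636 [ 0.83407843  0.04146851 -1.38352946] 0.002730382719228759
```

View pics/w8.png

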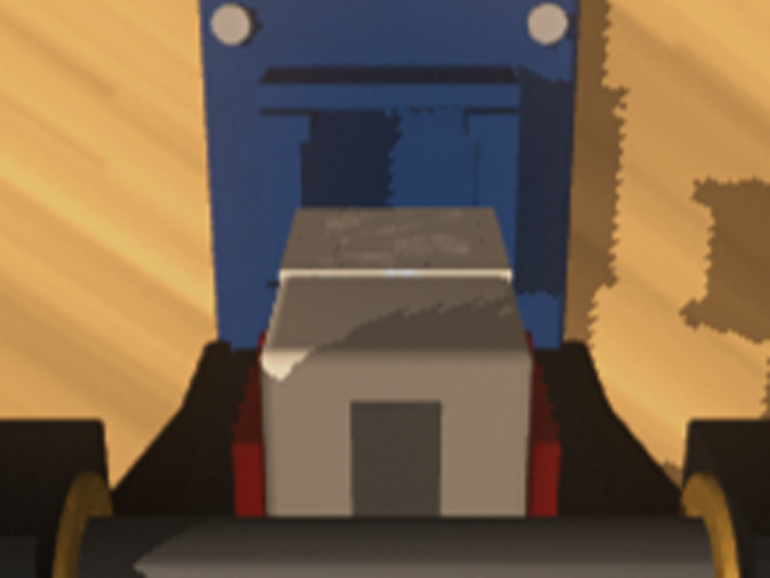

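View pics/s8.png

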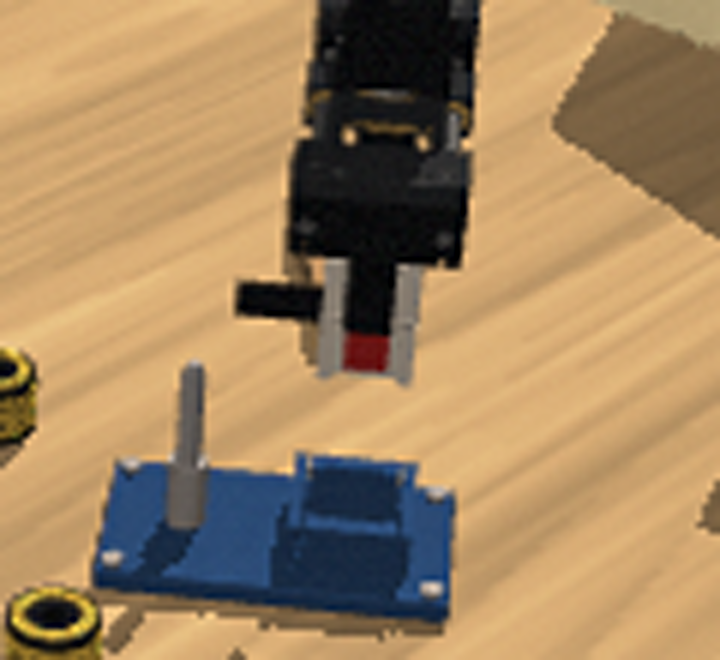

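View pics/s8full.png

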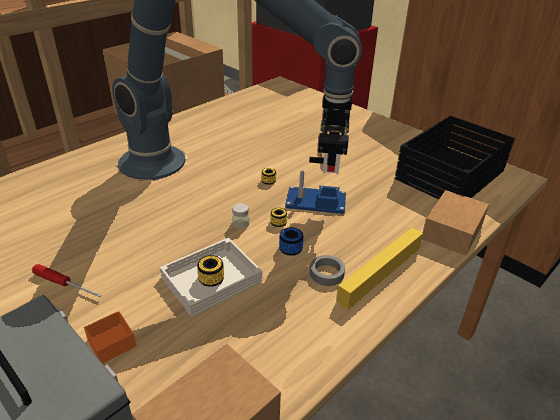

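Run:
```python
from station import robot
print(robot.close_job())
s=robot.state();print(s["time"],s["eef_pos"],s["width"],s["contact_force"])
```

```text
the job is handed in; nothing more can be done
None
the job is handed in; nothing more can be done
```

I put the yellow spool in the white crate, drew the cassette out of its socket and handed the job in at about 17 s of the 61 s allowed. No verdict is reported, so what follows rests on my own checks.

- **Spool:** I lifted the largest yellow spool off the spindle and set it down in the middle of the crate, with floor contact felt at the expected height. I then let it go. The last scene picture shows it standing upright there.
- **Cassette:** I squeezed both catches evenly with a 25 N grip and raised the cassette about 99 mm straight up. The wrist picture shows it in the same place between the fingers before and after the lift, so it did not slip. It is level and still, clear of the stand and spindle, and the socket is empty. The force reading of -1.4 N fits its weight.
- **Other items:** The bystanders look unmoved in the last scene picture. I compared them by eye, not by measurement.
- **Disagreement:** The finger opening reads 42 mm instead of the 44 mm given for fully pressed catches. The wrist picture measured about 44 mm over the plates, so I took the difference as soft contact. In the last scene crop, more red shows below the finger than I expected. I took it for the lower part of the catch, because the wrist view showed no slip.

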